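Load a mousse ring into the chilled case through its loading lock

ROBOT

A 6-joint arm with a two-finger parallel gripper is mounted at the origin on a cart in front of the work surface, level with it; the furniture and walls round the work are solid. World frame = base frame: x ahead of the robot, y to its left, z up, the work surface at z = 0. Lengths are in mm, angles in degrees, forces in N, time in s.
With the tool pointing down it reaches from about 350 to 850 mm from the base axis. Payload 8.1 kg.
Tool frame: the origin (TCP) lies between the finger pads; the fingertips stand 22 mm ahead of it and the grasp point (between the pads) lies 3 mm ahead of it; z points along the fingers, y is the line along which they close (so a half turn about z gives the same grasp; the last joint's range is limited). The gripper opens to 85 mm and grips with 20 to 120 N. Pads are 22 mm wide; open, the fingers measure 114 mm over their backs; the gripper's body (76 mm by 85 mm) begins 54 mm behind the grasp point. The pads swing forward as they close: fully open they stand 13 mm farther back than shut.
Start: joints at [-76.799, 7.471, 85.268, -0, 87.261, -4.893], TCP at [186.366, -570.327, 253.292] pointing down, gripper open.
Joint ranges: [-169.43, 169.43], [-51.17, 129.36], [1.28, 143.12], [-76.62, 256.62], [0, 156.53], [-152.29, 152.29]. Speed limits (degrees/s): [136.94, 136.94, 159.86, 180, 180, 180].

INTERFACE

Orientations are given as [roll, pitch, yaw] about the fixed x, y, z axes, in that order (R = Rz(yaw) Ry(pitch) Rx(roll)).
In Python, from bench import r, vision gives the robot as it stands.
- The arm moves only by the tool step_arm, never from a script. Its argument "targets" is a list that holds one entry, the list of rows, each a list of 6 numbers: the shift along the world's x, y, z in mm, then the turn, a rotation vector about the world's x, y, z in rad. In form: [[[x, y, z, rx, ry, rz], ...]]. A call has 1 to 12 rows; each row is the pose to reach, as a shift and turn from the pose commanded when the call began; what a row does not reach only later rows make up. A row lasts 1/12 s, in which the tool goes at most 41.7 mm and 7.16 degrees, less where a joint would pass 70% of its speed; a pose out of reach is approached as far as the arm can. A call with a gripper value outside its range is refused whole. "fingers" is the gripper's target within -1 to 1 (shut at 1, half-way at 0, fully open at -1), set as the call begins (left out, the last holds). The fingers move at their own pace and stop on an object; "newtons" is the grip in N (left out, the last holds). Time passes only in rows, so rows that repeat a pose let the fingers close. It gives the time, the measured TCP pose, the force, the opening and the grip force at its end, in the units of the state.
- r.sense(): the state, without advancing time (a new reading comes with each control period).
- vision.snapshot(name): name is "scene" or "side" or "wrist"; returns a dict with "img" (480x640x3 uint8, blue, green, red), "mtx" (3x3 intrinsics, pixels), "D" ([k1, k2, p1, p2, k3] as OpenCV has them; the pictures are not rectified), "eye" and "attitude" of the camera in the world. Camera axes: x right, y up, looking along -z (the intrinsics and any distortion apply to the point x, -y, -z); pixel columns grow to the right and rows downward; lengths in mm; the calibration is good to about 2 mm. A picture is of the moment at which its call begins. There is no depth.
- r.hand_in(): hands the job in; it is judged then, once.
The state is a dict: "time": time; "joint_pos": joint angles; "qd": joint speeds; "joint_efforts": joint torques, N m; "tool_pos": TCP position; "tcp_rot": TCP orientation; "ft_force": force on the tool from outside, world axes, zero at the start; "wrist_torque": the same for the moment, N m; "finger_gap": finger opening in mm; "grip_force": force on a finger pad.
Only numpy, scipy, OpenCV 4.12 (cv2) and the standard library are available. Lean on these libraries where they do the work, as an engineer would, in place of code of your own. Each camera call takes 0.05 s, during which the arm holds its last target. There are 200 camera calls.

TASK

Put the mousse in its steel ring, which stands on the table, into the chilled case through the loading lock, keeping kitchen air out: set it upright on the floor of the lock, slide the lock's clear lid fully shut, only then lift the red-handled inner gate, and push the ring with the push rod until it stands wholly inside the case. Then draw the rod fully back out and lower the gate fully shut, so that lid and gate are never open together; set the mousse down gently without dropping, jamming or tipping it, and leave the desserts in the case and everything else on the table where they are.

Things in the scene. Friction and masses are not known exactly. Their poses are not given: they have to be found in the camera images.
- case: Low chilled case of steel and clear panes, fixed to the table; loading lock at its right end (-y), white cooling unit (165 mm tall, from y 260 mm) at its left. Origin: on the table under the lock's centre; x points away from the robot, y from lock to cooling unit, z up. The mm below are in this frame. Four upright gate guides rise to 124 mm at x -90 and 90, y 62.
- lock_floor (a point): Point (0, 0, 20 mm) on the lock's floor, axes as the case; a part centred here is clear of pusher and gate. The lock is open at the top: inside x -81 to 81, y -63 (end wall; the drawn-back pusher takes the first 11 mm) to 60 (gate); walls 68 mm above the table, lid rails to 81.
- case_floor (a point): Point (0, 115, 20 mm) on the floor of the case, axes as the case: about where the pushed-in ring ends. The floor runs level and smooth from the lock under the gate (y 60 to 65) into the case (y 67 to 260), which lies under a fixed clear roof, 64 to 68 mm above the table: no access from above.
- lid_handle (a point): Centre of the lid's black bar handle, on two short posts: bar 64 mm long along case x, 12 mm thick (y), 14 mm high, its top 110 mm above the table; the clear lid's top is at 77 mm. Rides with the lid: case position (0, -6 mm + lid, 103 mm).
- lid (a joint): Outer door, m: clear lid sliding on the lock's rails. 0 = shut over the lock; grows along case +y, over the roof; 0.125 = fully open (starts 0.105 to 0.125). Stays where left, about 1.5 N friction. While over 4 mm open it covers the gate's slot and the gate cannot rise; while the gate is up it cannot open.
- gate_handle (a point): Centre of the gate's red bar handle, in front of the case: 56 mm long along case x, 12 mm thick (y), 14 mm high, carried by a 5 mm thick plate below it. Case position (-132, 62.5, 97 mm + gate).
- gate (a joint): Inner door, m: aluminium gate between lock and case, lifted straight up. 0 = shut, foot on the floor; 0.050 = fully up, foot 50 mm above the floor. Stays where left: 4 N of friction, so lifting takes about 6 N and lowering a push of about 2.5 N.
- rod_handle (a point): Point on the axis of the push rod's upright black grip: 17 mm diameter, 72 to 102 mm above the table, on a 14 mm post; this point is 88 mm above the table. Case position (0, -250 mm + rod, 88). The steel rod (10 mm diameter, 40 mm above the table) runs from its foot along +y through the lock's end wall.
- rod (a joint): Push rod, m: 0 = drawn fully back, grows along case +y, 0.140 = fully in. Stays where left, about 1.5 N friction. The face of its flat white pusher (110 mm wide, 32 mm tall, in the lock) is at case y -52 mm + rod: at 0.130 to 0.140 the ring is wholly inside and clear of the desserts. The gate cannot shut unless it is drawn back.
- mousse_ring: Steel cutter ring, 63 mm outer diameter and 37 mm tall, filled with set dark chocolate mousse to 3 mm below the rim; 0.12 kg nominal; stands on the table in front of the robot to the right. Origin: centre of its underside, z up. Grasp it across its outside.
- stored_1: Clear dessert cup with mousse, 71 mm wide, 34 mm tall, already in the case, at the back by the lock. Origin: centre of its underside. Leave alone.
- stored_2: The same kind of cup, in the case at the back by the cooling unit. Leave alone.
- stored_3: The same kind of cup, in the case by the cooling unit, its near edge about 175 mm along y. Leave alone.
- timer: Kitchen timer, white with a red dial, 66 mm wide, 46 mm tall, near the mousse ring. Origin: centre of its underside. Leave alone.
- lemon_1: Lemon, 91 mm long, 57 mm thick, near the mousse ring. Origin: centre of its underside. Leave alone.
- sugar_shaker: Steel sugar shaker, 71 mm wide, 123 mm tall, behind the push rod. Origin: centre of its underside. Leave alone.
- honey_jar: Honey jar with a yellow lid, 68 mm wide, 112 mm tall, behind the push rod. Origin: centre of its underside. Leave alone.

How it is judged:
By the outcome, as a careful person would: the job done as asked, in the order asked, and still so for the second after the job is handed in, with the robot touching nothing.
It also fails if it takes over 72 s, if anything falls off the work surface, if the arm or the gripper's body presses on something with over 40 N, if the wrist force passes 120 N, or if a joint passes its speed limit or range.

## Working session

There is one attempt and no reset: what is moved stays moved. The work goes in short steps, Python scripts to look and compute and a tool call to move; the robot and the scene stay as the last step left them, time stands still between calls to the robot, and variables do not carry over. Pictures are saved under pics/ and viewed, at most 14 in all, crops included, and the job is handed in when it is done.

Besides the shell and the picture viewer there is one more tool, called after "Call:" as name(argument=value, ...) on one line, values as JSON. step_arm: Moves the arm, as the interface text tells. Its arguments: {"type":"object","properties":{"targets":{"type":"array"},"fingers":{"type":"number"},"newtons":{"type":"number"}},"required":["targets"]}

```bash
mkdir -p pics; ls; python3 - <<'E'
from bench import r, vision
import cv2,pickle
s=r.sense();print(s)
for n in("scene","side","wrist"):
    d=vision.snapshot(n);cv2.imwrite(f"pics/{n}0.png",d["img"]);pickle.dump(d,open(n+"0.pkl","wb"))
    print(n,d["mtx"],d["D"],d["eye"],d["attitude"])
E
```

```text
pics
{'time': 0.0, 'joint_pos': array([-7.68009218e+01,  7.51536417e+00,  8.53305329e+01, -1.22502155e-03,
        8.72598565e+01, -4.89126346e+00]), 'qd': array([ 0.08743024, -0.03150778,  0.03494351, -0.00637184, -0.0781653 ,
       -0.17698594]), 'joint_efforts': array([ 4.16757093e-04, -5.69401324e+01, -5.00544763e+01, -5.30919488e-05,
        1.48193497e-02,  7.09561007e-06]), 'tool_pos': array([ 186.22530236, -569.83341349,  252.22969381]), 'tcp_rot': array([-1.79894527e+02, -7.79801993e-03,  1.80903942e+01]), 'ft_force': array([-0.41719487, -0.00444974,  0.28352594]), 'wrist_torque': array([ 0.02595582, -0.01858713,  0.06854661]), 'grip_force': 0.0, 'finger_gap': 85.07285187122488}
scene [[481.53319024   0.         311.54525178]
 [  0.         481.53319024 238.15594943]
 [  0.           0.           1.        ]] [0.00406344 0.         0.         0.         0.        ] [ -2.02961609 874.19416189 633.27997026] [  64.21869163    1.26974579 -147.48964489]
side [[443.26332353   0.         319.29381441]
 [  0.         443.26332353 238.16389812]
 [  0.           0.           1.        ]] [-0.01588465  0.          0.          0.          0.        ] [560.02173332 697.91612867 758.79136134] [  48.54257278    0.58640127 -176.29181331]
wrist [[362.4974427    0.         317.11290062]
 [  0.         362.4974427  246.5699855 ]
 [  0.           0.           1.        ]] [-0.0073021  0.         0.         0.         0.       ] [ 254.07873597 -548.03740046  372.85462437] [-1.62884419e+01  5.90646063e-02 -7.19276261e+01]
```

View pics/scene0.png

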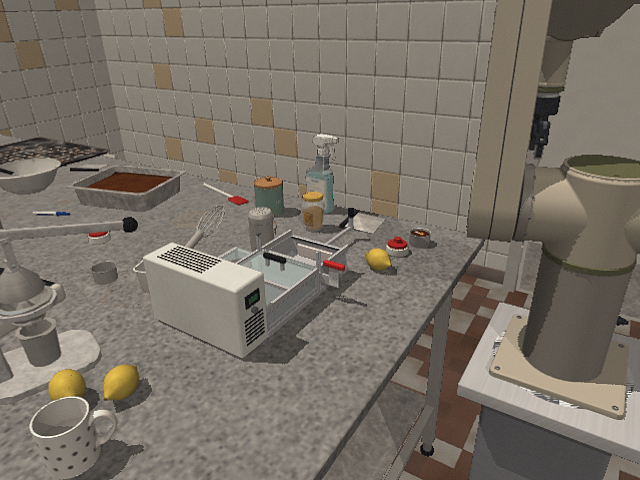

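View pics/side0.png

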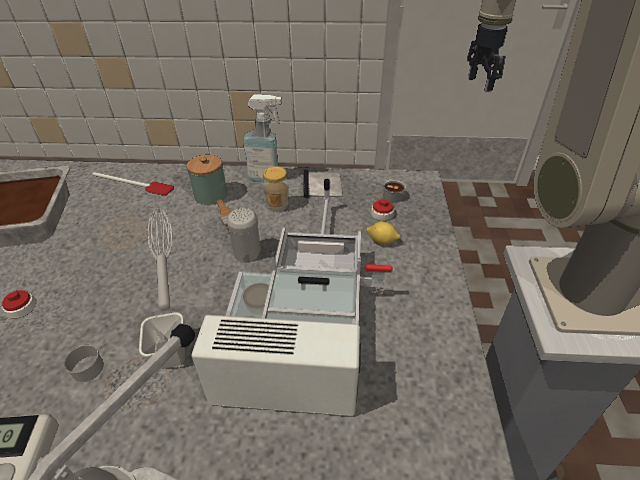

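View pics/wrist0.png

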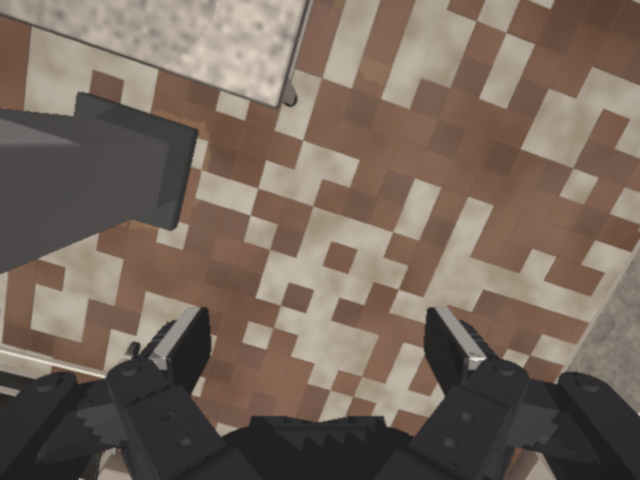

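The side view shows the ring at (394,190), the timer at (383,209), the lemon at (383,233), the lid bar at (313,281), the red gate bar at (379,268) and the rod grip at (326,184). In the scene view, the ring is at (420,238), the lid bar at (274,258) and the gate bar at (333,265). The wrist view shows only the floor.

```bash
cat > h.py <<'E'
import numpy as np,cv2,pickle
from scipy.spatial.transform import Rotation as R
from scipy.optimize import least_squares
def snap(n,tag):
    from bench import vision
    d=vision.snapshot(n);cv2.imwrite(f"pics/{n}{tag}.png",d["img"]);pickle.dump(d,open(f"{n}{tag}.pkl","wb"));return d
def load(f): return pickle.load(open(f+".pkl","rb"))
def proj(d,P):
    A=R.from_euler("xyz",d["attitude"],degrees=True).as_matrix()
    C=(np.atleast_2d(P)-d["eye"])@A*[1,-1,-1]
    return cv2.projectPoints(C,np.zeros(3),np.zeros(3),d["mtx"],d["D"])[0].reshape(-1,2)
def atz(d,uv,z):
    A=R.from_euler("xyz",d["attitude"],degrees=True).as_matrix()
    p=cv2.undistortPoints(np.float64([[uv]]),d["mtx"],d["D"])[0,0]
    v=A@[p[0],-p[1],-1]; return d["eye"]+v*(z-d["eye"][2])/v[2]
def case(q,P):
    x,y,a=q[:3];c,s=np.cos(a),np.sin(a)
    P=np.atleast_2d(P).astype(float);return np.c_[x+c*P[:,0]-s*P[:,1],y+s*P[:,0]+c*P[:,1],P[:,2]]
E
python3 - <<'E'
from h import *
a,b=load("scene0"),load("side0")
for n,u,v,z in(("ring",(420,232),(394,186),37),("timer",(398,240),(383,205),46),("lemon",(378,260),(383,233),28)):
    print(n,atz(a,u,z),atz(b,v,z))
def f(q):
    lid=q[3];P=case(q,[(0,-6+lid,103),(-132,62.5,97),(0,-250,102)])
    return np.r_[(proj(a,P)-[(274,258),(333,265),(351,212)]).ravel(),(proj(b,P)-[(313,281),(379,268),(326,181)]).ravel()]
s=least_squares(f,[600,0,0,115],x_scale=[100,100,.1,50],loss="soft_l1");print(s.x,np.degrees(s.x[2]),s.fun.round(1))
cs=[cv2.resize(i["img"][y:y+150,x:x+200],(800,600),interpolation=cv2.INTER_CUBIC) for i,x,y in((a,230,190),(b,225,170))]
cv2.imwrite("pics/c1.png",cs[0]);cv2.imwrite("pics/c2.png",cs[1])
E
```

```text
ring [ 422.58786563 -350.89317293   37.        ] [ 423.42148034 -350.84735642   37.        ]
timer [ 449.33414898 -253.45684604   46.        ] [ 459.56080309 -248.18913564   46.        ]
lemon [ 460.60172935 -151.45427546   28.        ] [ 462.00731137 -155.28626073   28.        ]
[ 6.15787424e+02 -2.52499292e+01 -2.01491041e-02  1.19352014e+02] -1.1544586277030227 [-0.3 -0.2  0.2  0.3 -0.7 -4.3  0.5 -0.1 -0.3  0.6  0.5 -1. ]
```

View pics/c2.png

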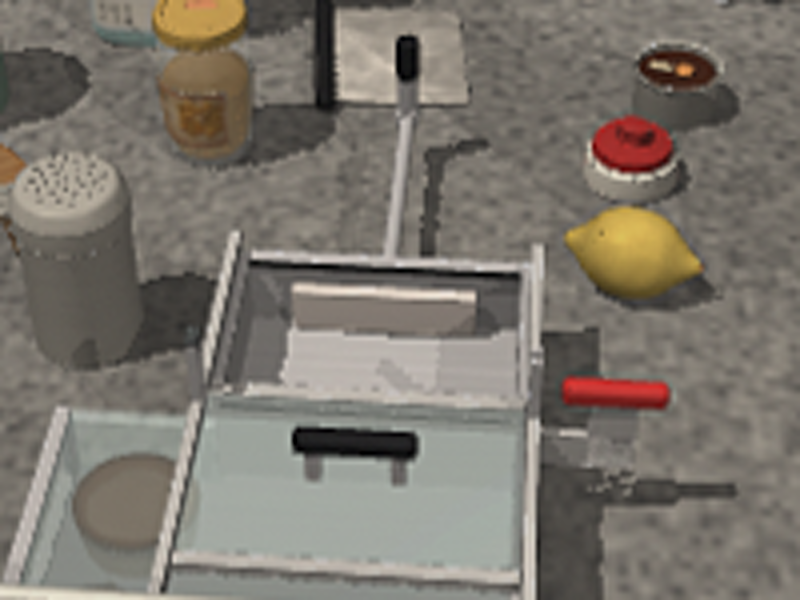

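View pics/c1.png

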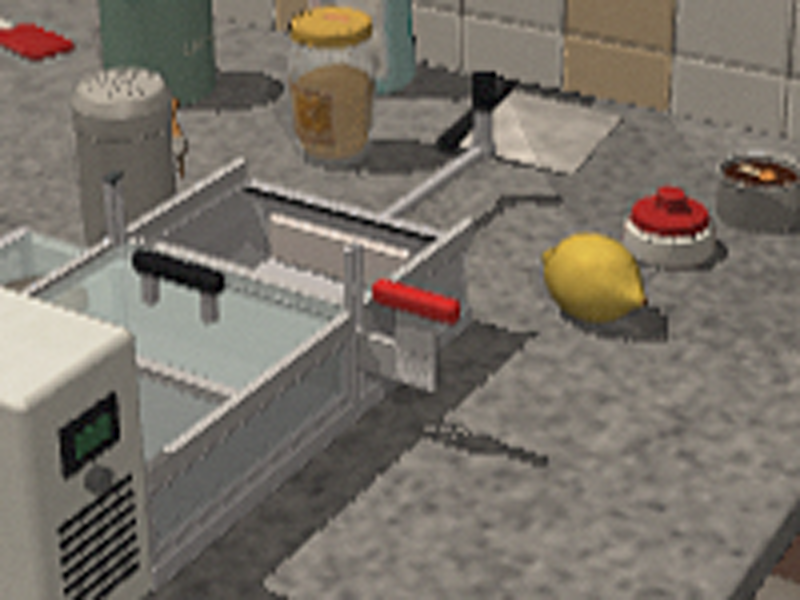

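The crops refine these points. In side pixels: grip top (326.7,179.5), lid bar (313.7,280), gate bar (379,268), ring rim (394.5,187). In scene pixels: (351.2,209.5), (274.7,257), (334.2,264.5), (420,233). Next I move above the ring and look with the wrist camera.

Call:
step_arm(targets=[[[30, 30, 0, 0, 0, 0.12], [60, 57, 0, 0, 0, 0.24], [90, 85, 0, 0, 0, 0.36], [120, 112, 0, 0, 0, 0.48], [150, 140, 0, 0, 0, 0.6], [180, 168, 0, 0, 0, 0.72], [205, 192, 0, 0, 0, 0.84], [225, 212, 0, 0, 0, 0.96], [237, 219, 0, 0, 0, 1.08], [237, 219, 0, 0, 0, 1.18], [237, 219, 0, 0, 0, 1.24], [237, 219, 0, 0, 0, 1.24]]])

```text
time: 1.15
tool_pos: [423.6, -350.8, 252.9]
tcp_rot: [-180.0, -0.0, 89.4]
ft_force: [0.6, 0.3, -0.5]
finger_gap: 85.4
grip_force: 0.0
```

```bash
python3 - <<'E'
from h import *
from bench import r
a,b=load("scene0"),load("side0")
def f(q):
    P=case(q,[(0,-6+q[3],103),(-132,62.5,97),(0,-250,102)])
    return np.r_[(proj(a,P)-[(274.7,257),(334.2,264.5),(351.2,209.5)]).ravel(),(proj(b,P)-[(313.7,280),(379,268.2),(326.7,179.5)]).ravel()]
s=least_squares(f,[600,0,0,115],x_scale=[100,100,.1,50],loss="soft_l1");print(s.x,np.degrees(s.x[2]),s.fun.round(1))
print(atz(a,(420,233),37),atz(b,(394.5,187),37))
d=snap("wrist","1");st=r.sense();print(st["tool_pos"],st["tcp_rot"],d["eye"],d["attitude"])
print(proj(d,[(423,-351,37)]))
E
```

```text
[ 6.15056116e+02 -2.73674020e+01 -2.14932886e-02  1.18445569e+02] -1.2314747244602342 [-0.   0.4 -0.4  0.5 -0.2 -2.   0.2 -0.1 -0.  -0.3  0.3  0. ]
[ 420.11854373 -344.48378726   37.        ] [ 422.31737474 -345.97662197   37.        ]
[ 423.37785351 -351.05195769  252.9604194 ] [-1.79972417e+02 -2.12076186e-02  8.90957196e+01] [ 424.25800662 -279.47481149  373.44697619] [-16.33635882  -0.02409732  -0.6539462 ]
[[316.49666269 219.10516252]]
```

View pics/wrist1.png

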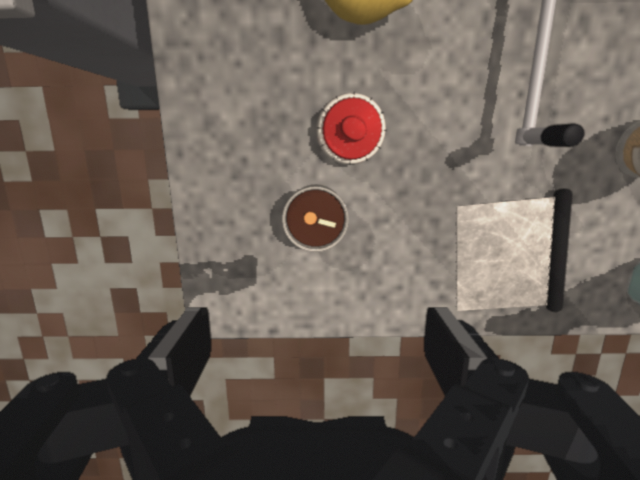

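The wrist view shows the ring rim centred at (315.5,218), about 0.5 mm from where I predicted. The timer is at (353,128) and the grip top at (572,134). I descend and grasp.

Call:
step_arm(targets=[[[-0.5, 0.5, -35, 0, 0, 0], [-0.5, 0.5, -70, 0, 0, 0], [-0.5, 0.5, -105, 0, 0, 0], [-0.5, 0.5, -140, 0, 0, 0], [-0.5, 0.5, -170, 0, 0, 0], [-0.5, 0.5, -195, 0, 0, 0], [-0.5, 0.5, -212, 0, 0, 0], [-0.5, 0.5, -222, 0, 0, 0], [-0.5, 0.5, -227, 0, 0, 0], [-0.5, 0.5, -227, 0, 0, 0]]])

```text
time: 2.03
tool_pos: [422.3, -350.6, 25.5]
tcp_rot: [-179.9, -0.1, 89.1]
ft_force: [0.0, 0.7, 0.1]
finger_gap: 85.3
grip_force: 0.0
```

Call:
step_arm(targets=[[[0, 0, 0, 0, 0, 0], [0, 0, 0, 0, 0, 0], [0, 0, 0, 0, 0, 0], [0, 0, 0, 0, 0, 0], [0, 0, 0, 0, 0, 0], [0, 0, 0, 0, 0, 0], [0, 0, 0, 0, 0, 0], [0, 0, 0, 0, 0, 0]]], fingers=1, newtons=30)

```text
time: 2.7
tool_pos: [423.9, -351.9, 28.3]
tcp_rot: [179.9, 0.1, 89.1]
ft_force: [-0.6, 1.3, 6.8]
finger_gap: 61.1
grip_force: 32.0
```

```bash
python3 - <<'E'
from h import *
d=load("wrist1");print(atz(d,(574,134),102), atz(d,(315.5,218),37))
E
```

```text
[ 608.94464524 -276.90391366  102.        ] [ 422.07049669 -349.92403541   37.        ]
```

Call:
step_arm(targets=[[[0, 0, 5, 0, 0, 0], [0, 0, 15, 0, 0, 0], [0, 0, 30, 0, 0, 0], [0, 0, 50, 0, 0, 0], [0, 0, 70, 0, 0, 0], [0, 0, 90, 0, 0, 0], [0, 0, 107, 0, 0, 0], [0, 0, 118, 0, 0, 0], [0, 0, 125, 0, 0, 0], [0, 0, 130, 0, 0, 0], [0, 0, 130, 0, 0, 0]]])

```text
time: 3.62
tool_pos: [423.1, -351.1, 157.1]
tcp_rot: [180.0, 0.0, 89.1]
ft_force: [0.1, 0.3, -1.0]
finger_gap: 60.7
grip_force: 32.9
```

Call:
step_arm(targets=[[[5, 9, 0, 0, 0, 0], [17, 28, 0, 0, 0, 0], [34, 57, 0, 0, 0, 0], [53, 89, 0, 0, 0, 0], [73, 122, 0, 0, 0, 0], [93, 156, 0, 0, 0, 0], [113, 190, 0, 0, 0, 0], [133, 223, 0, 0, 0, 0], [152, 256, 0, 0, 0, 0], [169, 285, 0, 0, 0, 0], [182, 307, 0, 0, 0, 0], [190, 320, 0, 0, 0, 0]]])

```text
time: 4.62
tool_pos: [613.0, -27.0, 154.6]
tcp_rot: [-179.9, -0.1, 89.3]
ft_force: [0.0, 0.3, -1.5]
finger_gap: 60.7
grip_force: 32.9
```

Call:
step_arm(targets=[[[2, 3, 0, 0, 0, 0], [2, 3, 0, 0, 0, 0], [2, 3, 0, 0, 0, 0]]])

```text
time: 4.87
tool_pos: [614.1, -28.5, 155.5]
tcp_rot: [-179.9, 0.0, 89.1]
ft_force: [0.2, 0.0, -1.9]
finger_gap: 60.8
grip_force: 33.0
```

```bash
python3 - <<'E'
from h import *
a=snap("scene","2");b=snap("side","2");w=snap("wrist","2")
c=[cv2.resize(a["img"][160:310,220:420],(400,300)),cv2.resize(b["img"][150:300,225:425],(400,300),interpolation=2)]
cv2.imwrite("pics/m2.png",np.vstack([np.hstack(c),np.hstack([cv2.resize(w["img"],(400,300)),np.zeros((300,400,3),np.uint8)])]))
E
```

```text
(no output)
```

View pics/m2.png

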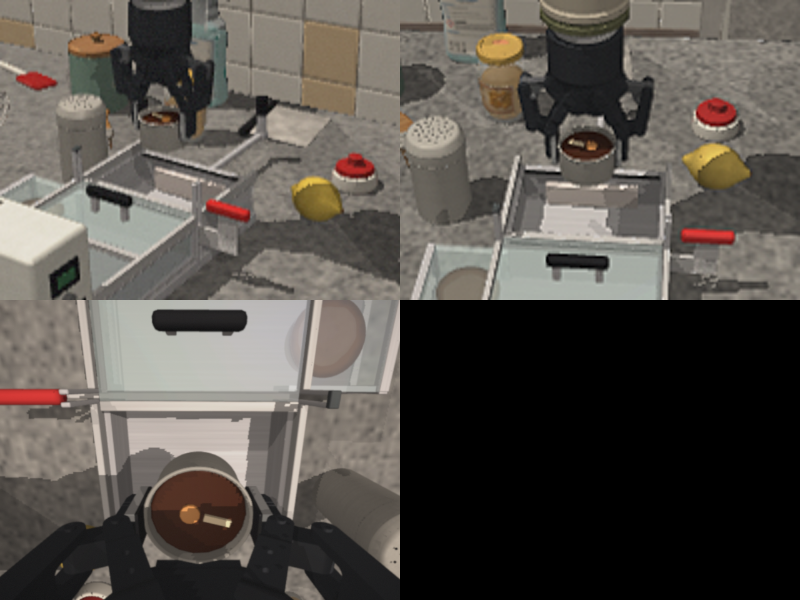

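The composite shows the ring upright in the fingers, centred over the open lock. In the wrist panel the ring is at (199,510) between rails at about 105 and 300. I lower it.

Call:
step_arm(targets=[[[0, 0, -10, 0, 0, 0], [0, 0, -25, 0, 0, 0], [0, 0, -42, 0, 0, 0], [0, 0, -58, 0, 0, 0], [0, 0, -73, 0, 0, 0], [0, 0, -86, 0, 0, 0], [0, 0, -95, 0, 0, 0], [0, 0, -101, 0, 0, 0], [0, 0, -104, 0, 0, 0], [0, 0, -105, 0, 0, 0], [0, 0, -106, 0, 0, 0], [0, 0, -106, 0, 0, 0]]])

```text
time: 6.02
tool_pos: [615.5, -27.9, 51.0]
tcp_rot: [179.9, 0.0, 89.1]
ft_force: [0.2, 0.4, -1.5]
finger_gap: 60.8
grip_force: 33.0
```

Call:
step_arm(targets=[[[0, 0, -0.5, 0, 0, 0], [0, 0, -1, 0, 0, 0], [0, 0, -1.5, 0, 0, 0], [0, 0, -1.5, 0, 0, 0]]])

```text
time: 6.35
tool_pos: [615.0, -27.8, 48.9]
tcp_rot: [180.0, 0.0, 89.1]
ft_force: [-0.6, -0.2, -1.5]
finger_gap: 60.8
grip_force: 33.0
```

Call:
step_arm(targets=[[[0, 0, -0.5, 0, 0, 0], [0, 0, -1, 0, 0, 0], [0, 0, -1.3, 0, 0, 0], [0, 0, -1.3, 0, 0, 0]]])

```text
time: 6.68
tool_pos: [615.1, -27.7, 48.3]
tcp_rot: [180.0, -0.0, 89.1]
ft_force: [-4.6, 1.3, 6.7]
finger_gap: 61.0
grip_force: 33.5
```

Call:
step_arm(targets=[[[0, 0, -0.4, 0, 0, 0], [0, 0, -0.8, 0, 0, 0], [0, 0, -0.8, 0, 0, 0]]])

```text
time: 6.93
tool_pos: [615.1, -27.7, 48.3]
tcp_rot: [180.0, -0.0, 89.1]
ft_force: [-6.7, 1.5, 12.1]
finger_gap: 60.9
grip_force: 33.9
```

Call:
step_arm(targets=[[[0, 0, 0.6, 0, 0, 0], [0, 0, 1, 0, 0, 0], [0, 0, 1, 0, 0, 0]]])

```text
time: 7.18
tool_pos: [615.2, -27.8, 48.4]
tcp_rot: [180.0, -0.0, 89.1]
ft_force: [-3.2, 0.8, 5.8]
finger_gap: 61.1
grip_force: 33.5
```

Call:
step_arm(targets=[[[0, 0, 0, 0, 0, 0], [0, 0, 0, 0, 0, 0], [0, 0, 0, 0, 0, 0], [0, 0, 0, 0, 0, 0], [0, 0, 0, 0, 0, 0], [0, 0, 0, 0, 0, 0]]], fingers=-1)

```text
time: 7.68
tool_pos: [614.8, -27.8, 47.5]
tcp_rot: [-180.0, 0.0, 89.1]
ft_force: [-0.4, 0.9, -0.0]
finger_gap: 85.6
grip_force: 0.0
```

Call:
step_arm(targets=[[[0, 0, 5, 0, 0, 0], [0, 0, 20, 0, 0, 0], [0, 0, 45, 0, 0, 0], [0, 0, 75, 0, 0, 0], [0, 0, 110, 0, 0, 0], [0, 0, 140, 0, 0, 0], [0, 0, 160, 0, 0, 0], [0, 0, 170, 0, 0, 0], [0, 0, 170, 0, 0, 0]]])

```text
time: 8.43
tool_pos: [616.5, -28.0, 221.3]
tcp_rot: [179.7, 0.0, 89.1]
ft_force: [-0.3, -0.8, 0.6]
finger_gap: 85.4
grip_force: 0.0
```

```bash
python3 - <<'E'
from h import *
w=snap("wrist","3")
q=[615.06,-27.37,-.0215]
print(proj(w,case(q,[(0,-6+118.4,110),(-132,62.5,104),(0,0,57)])))
E
```

```text
[[314.78182647  65.54470883]
 [106.46723596 152.46721839]
 [314.15093392 231.10826066]]
```

View pics/wrist3.png

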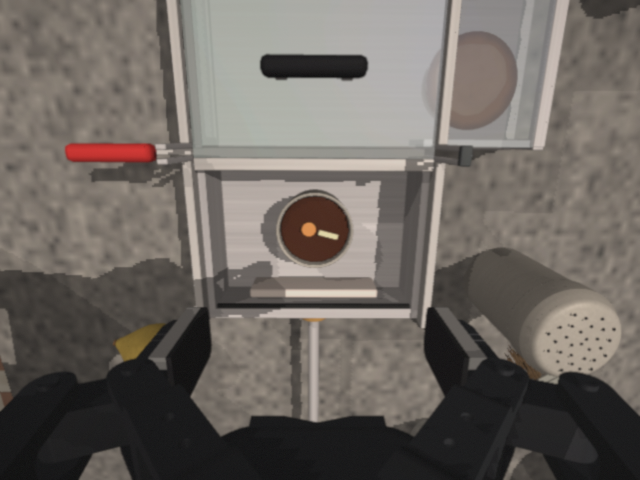

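The wrist view shows the ring upright in the lock at (314,229). The lid bar is at (314,66) and the gate bar at (111,153), both matching the model. Next I go to the lid bar with the tool turned 90°.

Call:
step_arm(targets=[[[0, 10, 0, 0, 0, -0.12], [0, 20, 0, 0, 0, -0.24], [1, 30, 0, 0, 0, -0.36], [1, 40, 0, 0, 0, -0.48], [1, 50, 0, 0, 0, -0.6], [1, 60, 0, 0, 0, -0.72], [2, 70, 0, 0, 0, -0.84], [2, 80, 0, 0, 0, -0.96], [2, 90, 0, 0, 0, -1.08], [2, 100, 0, 0, 0, -1.2], [2.5, 108, 0, 0, 0, -1.32], [2.5, 112.8, 0, 0, 0, -1.44]]])

```text
time: 9.48
tool_pos: [615.9, 85.8, 214.3]
tcp_rot: [-180.0, 0.3, 6.3]
ft_force: [0.6, -0.3, -0.6]
finger_gap: 85.5
grip_force: 0.0
```

Call:
step_arm(targets=[[[0, 0, -15, 0, 0, -0.1], [0, 0, -35, 0, 0, -0.136], [0, 0, -55, 0, 0, -0.136], [0, 0, -75, 0, 0, -0.136], [0, 0, -90, 0, 0, -0.136], [0, 0, -98, 0, 0, -0.136], [0, 0, -101, 0, 0, -0.136], [0, 0, -101, 0, 0, -0.136]]])

```text
time: 10.15
tool_pos: [616.1, 84.9, 114.6]
tcp_rot: [180.0, 0.2, -1.2]
ft_force: [-0.3, 0.2, 0.2]
finger_gap: 85.5
grip_force: 0.0
```

Call:
step_arm(targets=[[[0, 0, 0, 0, 0, 0], [0, 0, 0, 0, 0, 0], [0, 0, 0, 0, 0, 0], [0, 0, 0, 0, 0, 0], [0, 0, 0, 0, 0, 0], [0, 0, 0, 0, 0, 0], [0, 0, 0, 0, 0, 0], [0, 0, 0, 0, 0, 0], [0, 0, 0, 0, 0, 0], [0, 0, 0, 0, 0, 0]]], fingers=1, newtons=30)

```text
time: 10.98
tool_pos: [617.6, 85.0, 117.2]
tcp_rot: [-180.0, -0.0, -1.2]
ft_force: [-0.7, 0.2, 5.4]
finger_gap: 11.3
grip_force: 32.4
```

Call:
step_arm(targets=[[[0, -4, 0, 0, 0, 0], [-0.3, -13, 0, 0, 0, 0], [-0.6, -26, 0, 0, 0, 0], [-0.9, -40, 0, 0, 0, 0], [-1.2, -54, 0, 0, 0, 0], [-1.5, -68, 0, 0, 0, 0], [-1.8, -81, 0, 0, 0, 0], [-2, -93, 0, 0, 0, 0], [-2.2, -103, 0, 0, 0, 0], [-2.4, -110, 0, 0, 0, 0], [-2.4, -114, 0, 0, 0, 0], [-2.5, -116, 0, 0, 0, 0]]])

```text
time: 11.98
tool_pos: [615.2, -32.1, 117.3]
tcp_rot: [180.0, -0.1, -1.2]
ft_force: [-0.2, 2.6, 4.5]
finger_gap: 11.3
grip_force: 32.4
```

Call:
step_arm(targets=[[[0, -1, 0, 0, 0, 0], [0, -2, 0, 0, 0, 0], [0, -3, 0, 0, 0, 0], [0, -3, 0, 0, 0, 0]]])

```text
time: 12.32
tool_pos: [615.2, -33.3, 117.3]
tcp_rot: [-179.9, -0.1, -1.2]
ft_force: [-0.1, 5.4, 6.3]
finger_gap: 11.4
grip_force: 32.5
```

Call:
step_arm(targets=[[[0, -1, 0, 0, 0, 0], [0, -2, 0, 0, 0, 0], [0, -2, 0, 0, 0, 0]]])

```text
time: 12.57
tool_pos: [615.2, -33.5, 117.2]
tcp_rot: [-179.8, -0.0, -1.1]
ft_force: [-0.7, 13.0, 6.8]
finger_gap: 11.3
grip_force: 32.6
```

Call:
step_arm(targets=[[[0, 1.5, 0, 0, 0, 0], [0, 2, 0, 0, 0, 0], [0, 2, 0, 0, 0, 0], [0, 2, 0, 0, 0, 0], [0, 2, 0, 0, 0, 0], [0, 2, 0, 0, 0, 0], [0, 2, 0, 0, 0, 0], [0, 2, 0, 0, 0, 0], [0, 2, 0, 0, 0, 0]]], fingers=-1)

```text
time: 13.32
tool_pos: [614.9, -34.1, 116.7]
tcp_rot: [180.0, 0.0, -1.2]
ft_force: [0.5, 0.7, -0.3]
finger_gap: 85.6
grip_force: 0.0
```

Call:
step_arm(targets=[[[0, 0, 10, 0, 0, 0], [0, 0, 30, 0, 0, 0], [0, 0, 55, 0, 0, 0], [-15, 8, 75, 0, 0, 0], [-37, 20, 85, 0, 0, 0], [-65, 36, 85, 0, 0, 0], [-93, 51, 85, 0, 0, 0], [-115, 63, 80, 0, 0, 0], [-127, 70, 65, 0, 0, 0], [-130.5, 72, 45, 0, 0, 0], [-130.5, 72, 30, 0, 0, 0], [-130.5, 72, 30, 0, 0, 0]]])

```text
time: 14.32
tool_pos: [482.2, 38.3, 144.3]
tcp_rot: [-180.0, 0.2, -1.1]
ft_force: [-0.9, -0.1, -0.1]
finger_gap: 85.5
grip_force: 0.0
```

```bash
python3 - <<'E'
from h import *
w=snap("wrist","4");b=snap("side","4")
print(proj(w,case([615.06,-27.37,-.0215],[(-132,62.5,104),(0,-6,110)])))
cv2.imwrite("pics/m4.png",np.hstack([cv2.resize(w["img"],(400,300)),cv2.resize(b["img"][150:300,225:425],(400,300),interpolation=2)]))
E
```

```text
[[317.32969489 290.45032044]
 [507.05384651 -39.75065376]]
```

View pics/m4.png

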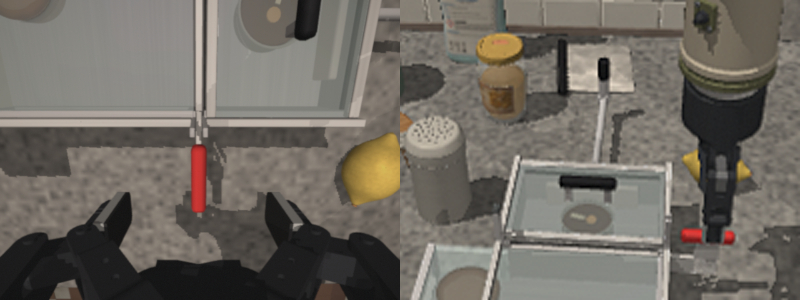

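The wrist panel shows the lid shut over the ring and the red bar centred between the fingers at (199,178). I descend and grip.

Call:
step_arm(targets=[[[0, 0, -10, 0, 0, 0], [0, 0, -22, 0, 0, 0], [0, 0, -31, 0, 0, 0], [0, 0, -36, 0, 0, 0], [0, 0, -37, 0, 0, 0], [0, 0, -37, 0, 0, 0]]])

```text
time: 14.92
tool_pos: [483.8, 37.9, 108.9]
tcp_rot: [-180.0, 0.1, -1.2]
ft_force: [0.1, -0.3, 0.2]
finger_gap: 85.4
grip_force: 0.0
```

Call:
step_arm(targets=[[[0, 0, 0, 0, 0, 0], [0, 0, 0, 0, 0, 0], [0, 0, 0, 0, 0, 0], [0, 0, 0, 0, 0, 0], [0, 0, 0, 0, 0, 0], [0, 0, 0, 0, 0, 0], [0, 0, 0, 0, 0, 0], [0, 0, 0, 0, 0, 0], [0, 0, 0, 0, 0, 0], [0, 0, 0, 0, 0, 0]]], fingers=1, newtons=60)

```text
time: 15.75
tool_pos: [484.4, 38.0, 110.0]
tcp_rot: [-180.0, -0.0, -1.2]
ft_force: [-2.7, 0.8, 5.2]
finger_gap: 10.4
grip_force: 60.6
```

Call:
step_arm(targets=[[[0, 0, 2, 0, 0, 0], [0, 0, 5, 0, 0, 0], [0, 0, 10, 0, 0, 0], [0, 0, 16, 0, 0, 0], [0, 0, 22, 0, 0, 0], [0, 0, 28, 0, 0, 0], [0, 0, 34, 0, 0, 0], [0, 0, 39, 0, 0, 0], [0, 0, 43, 0, 0, 0], [0, 0, 46, 0, 0, 0], [0, 0, 48, 0, 0, 0], [0, 0, 48, 0, 0, 0]]])

```text
time: 16.75
tool_pos: [484.4, 38.0, 158.2]
tcp_rot: [-180.0, -0.0, -1.2]
ft_force: [1.6, -0.2, 0.9]
finger_gap: 10.9
grip_force: 60.2
```

Call:
step_arm(targets=[[[0, 0, 1, 0, 0, 0], [0, 0, 2, 0, 0, 0], [0, 0, 3, 0, 0, 0], [0, 0, 3, 0, 0, 0]]])

```text
time: 17.08
tool_pos: [484.4, 38.0, 160.2]
tcp_rot: [-180.0, -0.0, -1.2]
ft_force: [7.1, 0.9, -7.5]
finger_gap: 10.4
grip_force: 59.8
```

Call:
step_arm(targets=[[[0, 0, -1.5, 0, 0, 0], [0, 0, -1.5, 0, 0, 0], [0, 0, -1.5, 0, 0, 0], [0, 0, -1.5, 0, 0, 0], [0, 0, -1.5, 0, 0, 0], [0, 0, -1.5, 0, 0, 0], [0, 0, -1.5, 0, 0, 0], [0, 0, -1.5, 0, 0, 0], [0, 0, -1.5, 0, 0, 0]]], fingers=-1)

```text
time: 17.83
tool_pos: [484.4, 38.0, 159.2]
tcp_rot: [-180.0, -0.0, -1.2]
ft_force: [0.5, -0.0, 0.1]
finger_gap: 85.7
grip_force: 0.0
```

Call:
step_arm(targets=[[[0, 0, 10, 0, 0, 0], [0, 0, 30, 0, 0, 0], [0, 0, 55, 0, 0, 0], [5, -12, 75, 0, 0, 0], [16, -40, 80, 0, 0, 0], [30, -76, 80, 0, 0, 0], [44, -112, 80, 0, 0, 0], [58, -148, 80, 0, 0, 0], [72, -184, 80, 0, 0, 0], [86, -220, 80, 0, 0, 0], [100, -252, 80, 0, 0, 0], [112, -282, 70, 0, 0, 0]]])

```text
time: 18.83
tool_pos: [597.9, -246.8, 232.3]
tcp_rot: [179.9, -0.2, -1.2]
ft_force: [0.6, -0.1, 1.2]
finger_gap: 85.4
grip_force: 0.0
```

Call:
step_arm(targets=[[[8, -22, -10, 0, 0, 0], [13, -33, -20, 0, 0, 0], [13, -33, -30, 0, 0, 0], [13, -33, -30, 0, 0, 0]]])

```text
time: 19.17
tool_pos: [608.2, -276.8, 196.4]
tcp_rot: [-179.9, 0.2, -1.2]
ft_force: [-0.6, 0.9, -1.4]
finger_gap: 85.5
grip_force: 0.0
```

```bash
python3 - <<'E'
from h import *
from bench import r
w=snap("wrist","5");b=snap("side","5")
q=[615.06,-27.37,-.0215]
print(r.sense()["tool_pos"],proj(w,case(q,[(0,-250,102)])),proj(b,case(q,[(-132,62.5,147),(-132,62.5,97)]))-[225,150])
cv2.imwrite("pics/m5.png",np.hstack([cv2.resize(w["img"],(400,300)),cv2.resize(b["img"][150:300,225:425],(400,300),interpolation=2)]))
E
```

```text
[ 608.95574932 -275.93792812  198.98356957] [[317.89280669 256.79042716]] [[155.92897811 100.44951628]
 [153.97080474 117.91673267]]
```

View pics/m5.png

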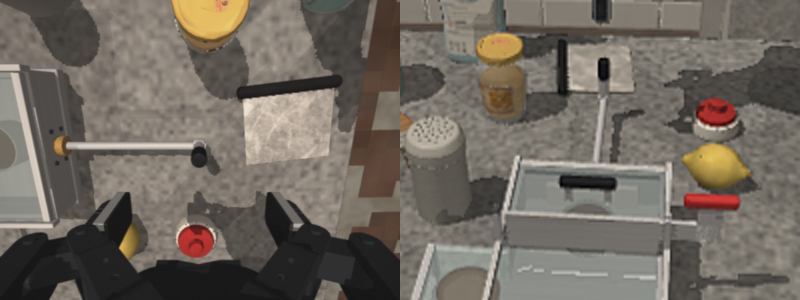

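The gate bar in the side panel at (711,201) matches gate = 50 mm. The rod grip in the wrist panel is at (199,158), centred. I descend and grip the rod.

Call:
step_arm(targets=[[[0, 0, -15, 0, 0, 0], [0, 0, -35, 0, 0, 0], [0, 0, -55, 0, 0, 0], [0, 0, -75, 0, 0, 0], [0, 0, -88, 0, 0, 0], [0, 0, -94, 0, 0, 0], [0, 0, -96, 0, 0, 0], [0, 0, -96, 0, 0, 0]]])

```text
time: 19.93
tool_pos: [609.7, -276.7, 103.9]
tcp_rot: [180.0, -0.0, -1.1]
ft_force: [0.5, -0.3, 0.6]
finger_gap: 85.3
grip_force: 0.0
```

Call:
step_arm(targets=[[[0, 0, 0, 0, 0, 0], [0, 0, 0, 0, 0, 0], [0, 0, 0, 0, 0, 0], [0, 0, 0, 0, 0, 0], [0, 0, 0, 0, 0, 0], [0, 0, 0, 0, 0, 0], [0, 0, 0, 0, 0, 0], [0, 0, 0, 0, 0, 0], [0, 0, 0, 0, 0, 0]]], fingers=1, newtons=40)

```text
time: 20.68
tool_pos: [609.5, -277.2, 103.6]
tcp_rot: [180.0, -0.0, -1.2]
ft_force: [-0.8, 0.2, 3.9]
finger_gap: 15.6
grip_force: 39.0
```

Call:
step_arm(targets=[[[0, 2, 0, 0, 0, 0], [0.1, 6, 0, 0, 0, 0], [0.2, 11, 0, 0, 0, 0], [0.3, 15, 0, 0, 0, 0], [0.4, 17, 0, 0, 0, 0], [0.4, 19, 0, 0, 0, 0], [0.5, 21, 0, 0, 0, 0], [0.5, 23, 0, 0, 0, 0], [0.6, 26, 0, 0, 0, 0], [0.6, 30, 0, 0, 0, 0], [0.7, 35, 0, 0, 0, 0], [0.9, 40, 0, 0, 0, 0]]])

```text
time: 21.68
tool_pos: [610.4, -236.8, 103.6]
tcp_rot: [180.0, -0.0, -1.2]
ft_force: [-1.2, -2.0, 5.2]
finger_gap: 14.9
grip_force: 39.2
```

Call:
step_arm(targets=[[[0.1, 5, 0, 0, 0, 0], [0.2, 10, 0, 0, 0, 0], [0.3, 16, 0, 0, 0, 0], [0.5, 22, 0, 0, 0, 0], [0.6, 28, 0, 0, 0, 0], [0.7, 34, 0, 0, 0, 0], [0.8, 39, 0, 0, 0, 0], [0.9, 44, 0, 0, 0, 0], [1, 49, 0, 0, 0, 0], [1.1, 53, 0, 0, 0, 0], [1.2, 57, 0, 0, 0, 0], [1.3, 60, 0, 0, 0, 0]]])

```text
time: 22.68
tool_pos: [611.6, -176.5, 103.5]
tcp_rot: [180.0, -0.0, -1.1]
ft_force: [-3.5, -2.3, 5.9]
finger_gap: 15.6
grip_force: 39.3
```

Call:
step_arm(targets=[[[0.1, 4, 0, 0, 0, 0], [0.2, 8, 0, 0, 0, 0], [0.3, 12, 0, 0, 0, 0], [0.4, 16, 0, 0, 0, 0], [0.4, 20, 0, 0, 0, 0], [0.5, 24, 0, 0, 0, 0], [0.6, 27, 0, 0, 0, 0], [0.6, 30, 0, 0, 0, 0], [0.7, 32, 0, 0, 0, 0], [0.7, 34, 0, 0, 0, 0], [0.7, 35, 0, 0, 0, 0], [0.7, 35, 0, 0, 0, 0]]])

```text
time: 23.68
tool_pos: [612.3, -141.4, 103.5]
tcp_rot: [180.0, -0.0, -1.1]
ft_force: [-2.3, -0.8, 5.1]
finger_gap: 15.1
grip_force: 39.3
```

```bash
python3 - <<'E'
from h import *
b=snap("side","6");a=snap("scene","6")
q=[615.06,-27.37,-.0215]
print(proj(b,case(q,[(0,115,57)]))-[225,170], proj(a,case(q,[(0,115,57)]))-[220,160])
cv2.imwrite("pics/m6.png",np.hstack([cv2.resize(a["img"][160:310,220:420],(400,300),interpolation=2),cv2.resize(b["img"][170:320,225:425],(400,300),interpolation=2)]))
E
```

```text
[[ 89.14520672 125.90173374]] [[ 55.10478558 114.81550034]]
```

View pics/m6.png

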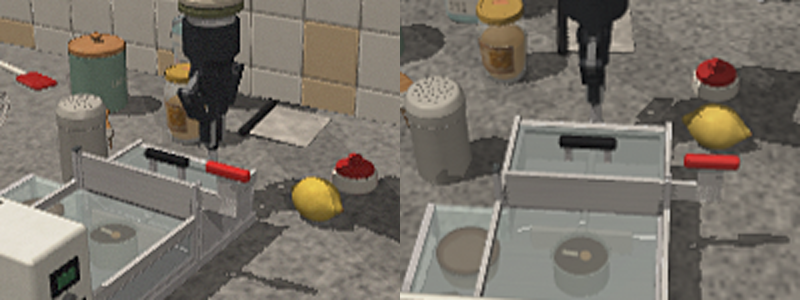

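The ring is wholly inside the case, at (581,256) in the side panel, where I predicted it. I draw the rod back.

Call:
step_arm(targets=[[[-0.1, -4, 0, 0, 0, 0], [-0.3, -13, 0, 0, 0, 0], [-0.6, -26, 0, 0, 0, 0], [-0.9, -41, 0, 0, 0, 0], [-1.2, -56, 0, 0, 0, 0], [-1.5, -71, 0, 0, 0, 0], [-1.9, -86, 0, 0, 0, 0], [-2.2, -101, 0, 0, 0, 0], [-2.5, -114, 0, 0, 0, 0], [-2.7, -124, 0, 0, 0, 0], [-2.8, -130, 0, 0, 0, 0], [-2.9, -133, 0, 0, 0, 0]]])

```text
time: 24.78
tool_pos: [609.5, -275.0, 103.5]
tcp_rot: [-180.0, -0.0, -1.2]
ft_force: [-0.9, 1.7, 6.1]
finger_gap: 15.0
grip_force: 39.3
```

Call:
step_arm(targets=[[[0, -1, 0, 0, 0, 0], [0, -2, 0, 0, 0, 0], [0, -3, 0, 0, 0, 0], [0, -4, 0, 0, 0, 0], [0, -4, 0, 0, 0, 0]]])

```text
time: 25.2
tool_pos: [609.6, -277.3, 103.5]
tcp_rot: [-179.9, 0.0, -1.1]
ft_force: [-3.0, 4.6, 8.0]
finger_gap: 15.3
grip_force: 39.5
```

Call:
step_arm(targets=[[[0, 1.5, 0, 0, 0, 0], [0, 1.5, 0, 0, 0, 0], [0, 1.5, 0, 0, 0, 0], [0, 1.5, 0, 0, 0, 0], [0, 1.5, 0, 0, 0, 0], [0, 1.5, 0, 0, 0, 0], [0, 1.5, 0, 0, 0, 0], [0, 1.5, 0, 0, 0, 0], [0, 1.5, 0, 0, 0, 0]]], fingers=-1)

```text
time: 25.95
tool_pos: [609.4, -277.6, 103.2]
tcp_rot: [-180.0, -0.0, -1.2]
ft_force: [-0.4, 0.1, -0.6]
finger_gap: 85.4
grip_force: 0.0
```

Call:
step_arm(targets=[[[0, 0, 15, 0, 0, 0], [0, 0, 40, 0, 0, 0], [0, 0, 70, 0, 0, 0], [0, 0, 100, 0, 0, 0], [-8, 20, 125, 0, 0, 0], [-20, 50, 137, 0, 0, 0], [-34, 86, 137, 0, 0, 0], [-48, 122, 137, 0, 0, 0], [-62, 158, 137, 0, 0, 0], [-76, 194, 137, 0, 0, 0], [-90, 230, 137, 0, 0, 0], [-104, 264, 137, 0, 0, 0]]])

```text
time: 26.95
tool_pos: [504.6, -11.9, 241.7]
tcp_rot: [-180.0, -0.1, -1.2]
ft_force: [0.8, 0.3, -0.4]
finger_gap: 85.6
grip_force: 0.0
```

Call:
step_arm(targets=[[[-11, 27, 0, 0, 0, 0], [-18, 43, 0, 0, 0, 0], [-21, 51.5, 0, 0, 0, 0], [-21, 51.5, -15, 0, 0, 0], [-21, 51.5, -35, 0, 0, 0], [-21, 51.5, -55, 0, 0, 0], [-21, 51.5, -70, 0, 0, 0], [-21, 51.5, -79, 0, 0, 0], [-21, 51.5, -80, 0, 0, 0], [-21, 51.5, -80, 0, 0, 0]]])

```text
time: 27.78
tool_pos: [484.5, 37.6, 160.5]
tcp_rot: [180.0, 0.0, -1.2]
ft_force: [0.3, 0.3, 0.1]
finger_gap: 85.4
grip_force: 0.0
```

Call:
step_arm(targets=[[[0, 0, 0, 0, 0, 0], [0, 0, 0, 0, 0, 0], [0, 0, 0, 0, 0, 0], [0, 0, 0, 0, 0, 0], [0, 0, 0, 0, 0, 0], [0, 0, 0, 0, 0, 0], [0, 0, 0, 0, 0, 0], [0, 0, 0, 0, 0, 0], [0, 0, 0, 0, 0, 0], [0, 0, 0, 0, 0, 0]]], fingers=1, newtons=60)

```text
time: 28.62
tool_pos: [484.5, 38.0, 160.4]
tcp_rot: [-180.0, -0.0, -1.2]
ft_force: [0.2, 1.1, 1.4]
finger_gap: 10.1
grip_force: 61.5
```

Call:
step_arm(targets=[[[0, 0, -2, 0, 0, 0], [0, 0, -6, 0, 0, 0], [0, 0, -12, 0, 0, 0], [0, 0, -18, 0, 0, 0], [0, 0, -24, 0, 0, 0], [0, 0, -30, 0, 0, 0], [0, 0, -36, 0, 0, 0], [0, 0, -41, 0, 0, 0], [0, 0, -45, 0, 0, 0], [0, 0, -47, 0, 0, 0], [0, 0, -48, 0, 0, 0], [0, 0, -48, 0, 0, 0]]])

```text
time: 29.62
tool_pos: [484.5, 38.0, 111.9]
tcp_rot: [-180.0, -0.0, -1.2]
ft_force: [4.6, 0.9, -4.6]
finger_gap: 10.6
grip_force: 60.7
```

Call:
step_arm(targets=[[[0, 0, -1, 0, 0, 0], [0, 0, -2, 0, 0, 0], [0, 0, -3, 0, 0, 0], [0, 0, -3, 0, 0, 0]]])

```text
time: 29.95
tool_pos: [484.5, 38.1, 110.5]
tcp_rot: [-180.0, -0.0, -1.2]
ft_force: [-4.2, 2.1, 14.0]
finger_gap: 10.4
grip_force: 62.8
```

Call:
step_arm(targets=[[[0, 0, -1, 0, 0, 0], [0, 0, -1.5, 0, 0, 0], [0, 0, -1.5, 0, 0, 0]]])

```text
time: 30.2
tool_pos: [484.5, 38.1, 110.3]
tcp_rot: [-180.0, -0.0, -1.1]
ft_force: [-12.3, 1.5, 25.5]
finger_gap: 10.5
grip_force: 64.6
```

Call:
step_arm(targets=[[[0, 0, 1.5, 0, 0, 0], [0, 0, 1.5, 0, 0, 0], [0, 0, 1.5, 0, 0, 0], [0, 0, 1.5, 0, 0, 0], [0, 0, 1.5, 0, 0, 0], [0, 0, 1.5, 0, 0, 0], [0, 0, 1.5, 0, 0, 0], [0, 0, 1.5, 0, 0, 0], [0, 0, 1.5, 0, 0, 0]]], fingers=-1)

```text
time: 30.95
tool_pos: [484.3, 38.0, 109.1]
tcp_rot: [180.0, 0.0, -1.2]
ft_force: [0.1, 0.1, 0.2]
finger_gap: 85.2
grip_force: 0.0
```

Call:
step_arm(targets=[[[0, 0, 10, 0, 0, 0], [0, 0, 30, 0, 0, 0], [0, 0, 60, 0, 0, 0], [0, 0, 95, 0, 0, 0], [0, -15, 125, 0, 0, 0], [0, -30, 140, 0, 0, 0], [0, -40, 150, 0, 0, 0], [0, -40, 150, 0, 0, 0], [0, -40, 150, 0, 0, 0]]])

```text
time: 31.7
tool_pos: [484.3, -2.2, 259.0]
tcp_rot: [-180.0, -0.0, -1.2]
ft_force: [-0.2, -0.1, -0.1]
finger_gap: 85.2
grip_force: 0.0
```

```bash
python3 - <<'E'
from h import *
b=snap("side","7");w=snap("wrist","7");b0=load("side0")
q=[615.06,-27.37,-.0215]
print(proj(b,case(q,[(-132,62.5,97),(0,-6,103),(0,-250,102),(0,115,57)]))-[225,170])
c=lambda i:cv2.resize(i[170:320,225:425],(400,300),interpolation=2)
cv2.imwrite("pics/m7.png",np.vstack([np.hstack([c(b0["img"]),c(b["img"])]),np.hstack([cv2.resize(w["img"],(400,300)),cv2.resize(load("scene0")["img"],(400,300))])]))
E
```

```text
[[153.97080474  97.91673267]
 [ 93.93944136  70.87582934]
 [101.98066207   9.53272804]
 [ 89.14520672 125.90173374]]
```

View pics/m7.png

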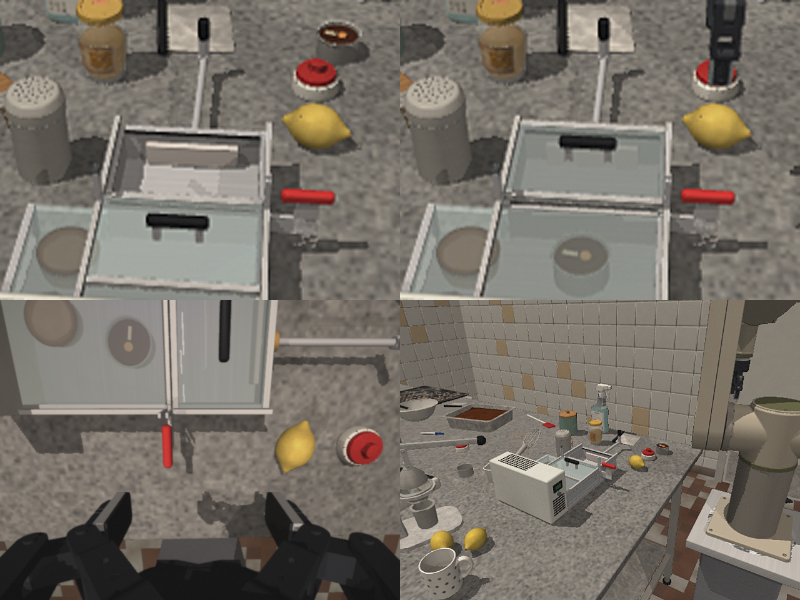

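The lid is shut with its bar at (588,142), the gate bar is back at (708,197) and the rod grip is back at (603,29). The ring stands in the case at (581,256) and nothing else has moved, so I hand in.

```bash
python3 -c "
from bench import r
print(r.hand_in())"
```

```text
the job is handed in; nothing more can be done
None
```

The mousse ring stands wholly inside the chilled case with the lid and gate shut, the rod drawn back and nothing else visibly moved, and I handed the job in at about 32 s; no verdict came back.

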